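# Knock out a half-round saddle block and lay it down flat

### The arm

A 7-joint arm with a two-finger parallel gripper is mounted at the origin on a cart in front of the work surface, level with it; the furniture and walls round the work are solid. World frame = base frame: x ahead of the robot, y to its left, z up, the work surface at z = 0. Lengths are in m, angles in rad, forces in N, time in s.
With the tool pointing down it reaches from about 0.425 to 0.825 m from the base axis. Payload 3.6 kg.
Tool frame: the origin (TCP) lies at the very end of the fingers, on their centre line; the grasp point (between the pads) lies r.grip_point_offset behind it (r.grip_point_offset is the distance from the TCP to the grasp point, in m); z points along the fingers, y is the line along which they close (so a half turn about z gives the same grasp; the last joint's range is limited). The gripper opens to 85 mm and grips with 20 to 120 N. Pads are 22 mm wide; open, the fingers measure 114 mm over their backs; the gripper's body (76 mm by 85 mm) begins 54 mm behind the grasp point. The pads swing forward as they close: fully open they stand 13 mm farther back than shut.
Start: joints at [1.169, 0.615, -0.013, 1.423, 0.008, 1.103, -0.04], TCP at [0.238, -0.605, 0.231] pointing down, gripper open.
Joint ranges: [-3.12, 3.12], [-0.3, 2.06], [-1.34, 1.32], [0.26, 2.42], [-1.36, 4.5], [0.01, 1.98], [-2.84, 2.84]. Speed limits (rad/s): [2.79, 2.79, 3.14, 3.14, 3.14, 3.14, 3.14].

### API

Orientations are given as a unit quaternion [x, y, z, w].
In Python, from station import r gives the robot as it stands. Calls block until the motion is done:
- r.reach(position, orientation): joint-space move of the TCP to a pose.
- r.move_straight(position, rotation=None, rate=0.15, until_force=None): straight line of the TCP; rotation=None keeps the orientation; rate is the mean speed in m/s. With until_force (N) it stops when the force on the tool has changed by that much, and returns True; else False.
- r.set_joints(angles): joint-space move.
- r.command_gripper(opening, strength=None): opening from 0.0 (shut) to 1.0 (fully open); strength is the grip in N (None keeps the last); returns when the fingers have stopped.
- r.pause(seconds).
- r.inverse_kinematics(position, orientation): joint angles nearest the present ones, or None.
- r.read_camera(name): name is "side" or "top" or "wrist"; returns a dict with "color" (420x560x3 uint8, red, green, blue), "fx", "fy", "cx", "cy" (pixels), "k1" (the pictures are not rectified: a ray, as slopes to the right and down, at radius r is drawn at 1 + k1 r^2 times it, then the intrinsics apply), "pose" (4x4, takes a point from camera to world coordinates). Camera axes: x right, y up, looking along -z (the intrinsics and any distortion apply to the point x, -y, -z); pixel columns grow to the right and rows downward; lengths in m; the calibration is good to about 2 mm. A picture is of the moment at which its call begins. There is no depth.
A pose or a line that the arm cannot do raises r.PlanningError and nothing moves.
- r.close_job(): hands the job in; it is judged then, once.
Readings, each from a call of its own:
- r.current_time(): time.
- r.current_q(): joint angles.
- r.current_qd(): joint speeds.
- r.current_effort(): joint torques, N m.
- r.current_eef_pos(): TCP position.
- r.current_tool_rot(): TCP orientation.
- r.current_wrist_force(): force on the tool from outside, world axes, zero at the start.
- r.current_torque(): the same for the moment, N m.
- r.current_width(): opening from 0.0 (shut) to 1.0 (fully open).
- r.current_grasp_force(): force on a finger pad.
Only numpy, scipy, OpenCV 4.12 (cv2) and the standard library are available. Lean on these libraries where they do the work, as an engineer would, in place of code of your own. Each camera call takes 0.05 s, during which the arm holds its last target. There are 200 camera calls.

### The job

Draw the pine block out from under the lever of the knock-out jig, then press the lever right down so that it pushes the half-round saddle block up out of its pocket. Take hold of the raised saddle block, set it down on the cork mat before letting go, and leave it lying there flat side down, round side up, with the lever still down. Leave the two bench dogs and the glue bottle where they stand.

Things in the scene. Friction and masses are not known exactly. Their poses are not given: they have to be found in the camera images.
- jig: knock-out jig, fixed to the bench: a dark steel base plate 125 x 78 x 6 mm (x from -45 to +80 mm, y +-39 mm) with an grey pocket block and a rocker lever. Origin on the bench; x runs along the lever, from its press pad (-x) to the pocket (+x), z up. The lever's pivot pin lies along y at x = -20 mm, 28 mm high.
- pocket_mouth (a point): centre of the mouth of the D-shaped pocket, in the level top (74 mm above the bench) of the grey block, 41 x 62 mm, at x = +50 mm of the jig; axes as the jig's. In the upright pocket, with about 1 mm clearance all round, the saddle block stands on a ledge, its top end 2 mm below the rim: it cannot be gripped until it is pushed up.
- lever (a joint): angle (rad) of the rocker lever: 0 to 0.06 at the start (press pad up), grows as the pad is pushed down, stop at 0.487. As the pad goes down, the rounded nose at the lever's other end pushes the saddle block up from below through the hole in the pocket floor, to stand about 28 mm out of the pocket at the stop. The pad needs about 3 N; friction holds the lever where it is left.
- press_pad (a point): middle of the top face of the lever's press pad, 30 x 30 mm, 8 mm thick, black rubber face, 80 mm from the pivot. At the start its top is about 50 mm above the bench (level to within 15 degrees); fully pressed about 13 mm.
- saddle_mid (a point): centre of the steel half-round saddle block: half cylinder, radius 18 mm, 45 mm long, about 0.12 kg. z runs along it (up, while it stands in the pocket), x from the flat face (at -9 mm, 36 mm wide) to the crown (+9 mm); in the pocket x is the jig's x. Centre 49.5 mm above the bench at the start. Standing on end it topples onto the flat face if leant 20 degrees; lying so, its centre is 9 mm above the mat.
- prop_mid (a point): centre of the loose pine block, 45 x 100 x 32 mm (x, y, z), lying on the bench under the press pad and stopping the lever; most of its length sticks out on the jig's +y side (its centre is 25 to 40 mm from the pad's middle that way). Its x and y are within 0.2 rad of the jig's.
- mat: square cork mat 130 x 130 x 6 mm, fixed on the bench. Origin at the centre of its underside; its top is 6 mm higher.
- dog_a: aluminium bench dog standing pin up, 31 mm wide foot, 48 mm high, beside the pocket block on the jig's -y side. Origin under its centre.
- dog_b: the other bench dog, just like it, beside the press pad on the jig's -y side. Origin under its centre.
- glue: upright glue bottle, 58 mm diameter, 179 mm high, behind the gap between jig and mat. Origin under its centre.
There are look-alikes about, which are no part of the job. Of the things that look like the mat, take the one that is farthest from the robot's base at the start.

How it is judged:
On the way, in this order (a step that is already met when the one before it is completed fails the run):
1. the pine block is out from under the press pad (its centre more than 50 mm from the pad's middle, seen from above) (horizontal distance between prop_mid and press_pad above 0.05 m), for 0.1 s.
2. the lever has pushed the saddle block up by more than 20 mm, still in its pocket and with no finger on it (value of joint lever above 0.42 rad and z of saddle_mid in the frame of jig between 0.0695 and 0.085 m and x of saddle_mid in the frame of jig between 0.04 and 0.06 m and contact force between the fingers and saddle below 0.5 N), for 0.1 s.
3. the saddle block touches the mat while the fingers still hold it (contact force between saddle and mat above 0.2 N and contact force between the fingers and saddle above 0.3 N), for 0.05 s.
At the end, for the whole second after the job is handed in: the saddle block lies at rest on the cork mat, flat side down and round side up (within 7 degrees), its centre within 50 mm of the mat's centre along each of the mat's sides; the lever is still down (over 0.40 rad) and the pine block is clear of it (centres over 50 mm apart) (angle between saddle_mid's own x axis and vertical below 0.12 rad and height (world z) of saddle_mid between 0.012 and 0.018 m and x of saddle_mid in the frame of mat between -0.05 and 0.05 m and y of saddle_mid in the frame of mat between -0.05 and 0.05 m and linear speed of saddle below 0.02 m/s and angular speed of saddle below 0.2 rad/s and value of joint lever above 0.4 rad and horizontal distance between prop_mid and press_pad above 0.05 m); the robot touches nothing.
It fails at once if the bench dog beside the pocket block is moved by more than 20 mm or tipped over (distance of dog_a from where it was at the start of the episode above 0.02 m or angle between dog_a's own z axis and vertical above 0.4 rad).
It fails at once if the bench dog beside the press pad is moved by more than 20 mm or tipped over (distance of dog_b from where it was at the start of the episode above 0.02 m or angle between dog_b's own z axis and vertical above 0.4 rad).
It fails at once if the glue bottle is moved by more than 20 mm or tipped over (distance of glue from where it was at the start of the episode above 0.02 m or angle between glue's own z axis and vertical above 0.4 rad).
It also fails if it takes over 72 s, if anything falls off the work surface, if the arm or the gripper's body presses on something with over 40 N, if the wrist force passes 120 N, or if a joint passes its speed limit or range.

## Working session

There is one attempt and no reset: what is moved stays moved. The work goes in short steps, each a Python script; the robot and the scene stay as the last script left them, time stands still between calls to the robot, and variables do not carry over. Pictures are saved under pics/ and viewed, at most 10 in all, crops included, and the job is handed in when it is done.

```bash
ls; mkdir -p pics; cat > h.py <<'E'
from station import r
import numpy as np, cv2
from scipy.spatial.transform import Rotation as R
def shot(n,f=None):
    c=r.read_camera(n)
    if f: cv2.imwrite('pics/'+f,cv2.cvtColor(c['color'],cv2.COLOR_RGB2BGR))
    return c
def ray(c,u,v):
    K=np.array([[c['fx'],0,c['cx']],[0,c['fy'],c['cy']],[0,0,1.]])
    p=cv2.undistortPoints(np.array([[[u,v]]],float),K,np.array([c['k1'],0,0,0.]))[0,0]
    P=np.array(c['pose']); d=P[:3,:3]@np.array([p[0],-p[1],-1]); return P[:3,3],d
def onz(c,u,v,z):
    o,d=ray(c,u,v); return (o+d*(z-o[2])/d[2])
def down(yaw): # tool y axis (closing) at angle yaw in world
    y=np.array([np.cos(yaw),np.sin(yaw),0]); z=np.array([0,0,-1.]); x=np.cross(y,z)
    return R.from_matrix(np.c_[x,y,z]).as_quat()
E
python3 - <<'E'
from h import *
import pickle
cs={n:shot(n,n+'0.png') for n in('top','side','wrist')}
pickle.dump(cs,open('cs.pkl','wb'))
for n,c in cs.items(): print(n,c['fx'],c['cx'],c['cy'],c['k1'],np.round(c['pose'],3).tolist())
print(r.grip_point_offset,r.current_time())
E
```

```text
pics
top 425.2806797539015 283.40496511172256 211.08271370356465 0.03722474791486754 [[0.004, 0.988, -0.152, 0.377], [-1.0, 0.004, -0.001, -0.015], [-0.0, 0.152, 0.988, 0.932], [0.0, 0.0, 0.0, 1.0]]
side 453.8311835877157 280.8136881072665 200.03843046817204 -0.06149177015686215 [[-0.928, 0.229, -0.293, 0.202], [-0.372, -0.615, 0.695, 0.728], [-0.021, 0.754, 0.656, 0.795], [0.0, 0.0, 0.0, 1.0]]
wrist 290.83487250981375 274.20336338068324 206.7613721634094 -0.02338185831072098 [[0.367, 0.895, 0.252, 0.301], [-0.93, 0.354, 0.097, -0.58], [-0.003, -0.27, 0.963, 0.373], [0.0, 0.0, 0.0, 1.0]]
0.0187 0.15
```

View pics/top0.png

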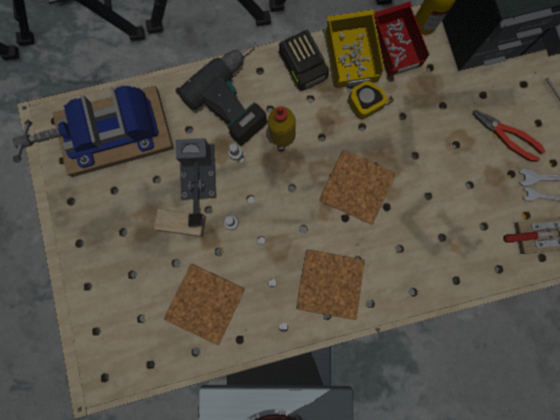

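View pics/side0.png

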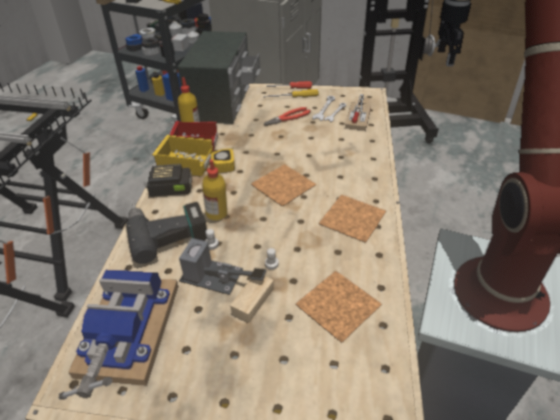

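The top view shows mats at (357,186), (331,284) and (205,303). The jig's pocket block is at (193,150), its press pad at (195,221) and the pine block at (180,222). The dogs stand at (236,152) and (231,223), the glue at (281,127). Look-alikes are the bottle at (433,10), the metal dowels at (272,283) and (283,326), and the two nearer mats. Next I'll compute positions and take a close crop.

```bash
python3 - <<'E'
from h import *
import pickle
cs=pickle.load(open('cs.pkl','rb'));c=cs['top'];im=c['color']
hsv=cv2.cvtColor(im,cv2.COLOR_RGB2HSV)
m=cv2.inRange(hsv,(5,110,60),(16,255,255)); m=cv2.morphologyEx(m,cv2.MORPH_CLOSE,np.ones((5,5)));m=cv2.morphologyEx(m,cv2.MORPH_OPEN,np.ones((7,7)))
for k in cv2.findContours(m,0,2)[0]:
    if cv2.contourArea(k)>1500:
        b=cv2.boxPoints(cv2.minAreaRect(k)); w=np.array([onz(c,u,v,.006) for u,v in b])
        e=w[1]-w[0]; print('mat',b.mean(0).round(),w.mean(0).round(3),'size',np.linalg.norm(e).round(3),np.linalg.norm(w[2]-w[1]).round(3),'yaw',np.arctan2(e[1],e[0]).round(3),'dist',np.hypot(*w.mean(0)[:2]).round(3))
for n,u,v,z in[('pad',195,221,.05),('pocket',193,150,.074),('doga',236,156,0),('dogb',231,224,0),('glue',282,135,0.0)]: print(n,onz(c,u,v,z).round(3))
t=cv2.resize(im[125:250,140:300],None,fx=5,fy=5,interpolation=cv2.INTER_CUBIC)[:600]
cv2.imwrite('pics/crop.png',cv2.cvtColor(t,cv2.COLOR_RGB2BGR))
E
```

```text
mat [204. 304.] [0.32  0.154 0.006] size 0.128 0.129 yaw -0.413 dist 0.355
mat [330. 284.] [ 0.362 -0.115  0.006] size 0.129 0.13 yaw -0.162 dist 0.38
mat [357. 186.] [ 0.577 -0.177  0.006] size 0.131 0.13 yaw -0.427 dist 0.603
pad [0.491 0.171 0.05 ]
pocket [0.637 0.175 0.074]
doga [0.646 0.094 0.   ]
dogb [0.491 0.102 0.   ]
glue [ 0.696 -0.01   0.   ]
```

View pics/crop.png

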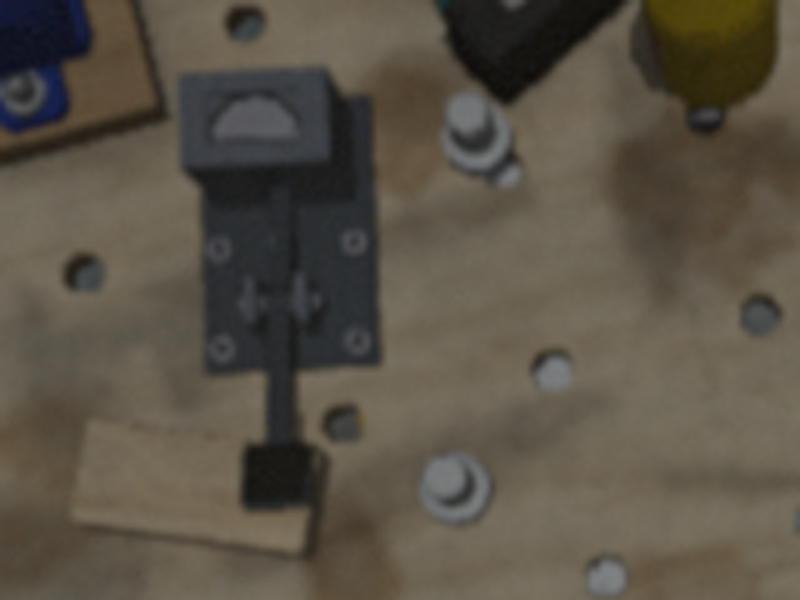

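```bash
python3 - <<'E'
from h import *
import pickle
c=pickle.load(open('cs.pkl','rb'))['top']
def g(x,y,z): return onz(c,140+x/5-.4,125+y/5-.4,z)[:2]
B=np.array([g(*p,.074) for p in[(180,75),(328,67),(332,162),(183,172)]])
print('block',B.round(3).tolist(),B.mean(0),'sizes',[np.linalg.norm(B[i]-B[(i+1)%4]).round(3) for i in range(4)])
e=(B[0]-B[1])+(B[3]-B[2]); print('yaw from block y-edge',np.arctan2(e[1],e[0])-np.pi/2)
p=[g(207,373,.006),g(380,362,.006)]; e=p[0]-p[1];print('plate',p,np.linalg.norm(e),np.arctan2(e[1],e[0])-np.pi/2)
print('D',g(256,117,.072),'width',np.linalg.norm(g(211,138,.072)-g(300,136,.072)))
P=np.array([g(*q,.032) for q in[(90,420),(72,520),(303,555)]]);print('pine',P.tolist(),np.linalg.norm(P[0]-P[1]),np.linalg.norm(P[2]-P[1]),'mid',(P[0]+P[2])/2)
e=P[1]-P[2];print('pine yaw',np.arctan2(e[1],e[0])-np.pi/2)
pd=np.array([g(*q,.05) for q in[(245,442),(313,445),(305,508),(242,505)]]);print('pad',pd.mean(0),np.linalg.norm(pd[0]-pd[1]),np.linalg.norm(pd[0]-pd[3]))
print('dogs',g(478,150,0.003),g(457,490,0.003))
E
```

```text
block [[0.659, 0.212], [0.663, 0.15], [0.622, 0.148], [0.617, 0.209]] [0.64036235 0.17975618] sizes [np.float64(0.062), np.float64(0.041), np.float64(0.062), np.float64(0.042)]
yaw from block y-edge 0.06924118204728114
plate [array([0.54503853, 0.21250276]), array([0.55032075, 0.13641032])] 0.07627555422429293 0.06930724187171933
D [0.64177953 0.18016996] width 0.03698710430762709
pine [[0.5196799330012517, 0.25506661520881924], [0.4766986404779947, 0.260533116670818], [0.46210362319430703, 0.16237294196337726]] 0.04332752179854997 0.09923927865571391 mid [0.49089178 0.20871978]
pine yaw -0.14760435132034977
pad [0.49390363 0.17112213] 0.028457510614076895 0.026550975863902045
dogs [0.64824463 0.09544613] [0.49375667 0.10145196]
```

```bash
cat >> h.py <<'E'
def best(p,yaw):
    c=[]
    for y in(yaw,yaw+np.pi):
        q=r.inverse_kinematics(p,down(y))
        if q is not None: c.append((np.abs(np.array(q)-r.current_q()).max(),y))
    return down(min(c)[1])
E
python3 - <<'E'
from h import *
yaw=-0.148; a=np.array([-np.sin(yaw),np.cos(yaw)]); c=np.array([.491,.2087])
g=c+.031*a
q=best([*g,.3],yaw)
r.reach([*g,.30],q); r.command_gripper(.75,40)
r.move_straight([*g,.08],rate=.25); print(r.move_straight([*g,.010],rate=.08,until_force=8),r.current_eef_pos())
r.command_gripper(0); print('w',r.current_width(),r.current_grasp_force())
r.move_straight([*(g+.085*a),.010],rate=.08); print(r.current_width(),r.current_wrist_force(),r.current_eef_pos())
r.command_gripper(.75); p=g+.085*a
r.move_straight([*p,.16],rate=.25); shot('top','top1.png')
print(r.current_time())
E
```

```text
False [0.49583006 0.23974749 0.01038784]
w 0.5180896384483509 41.80878818035126
0.5154302763866554 [-0.59615382 -6.44503541 10.47022252] [0.50887213 0.31949246 0.01096139]
8.3167
```

View pics/top1.png

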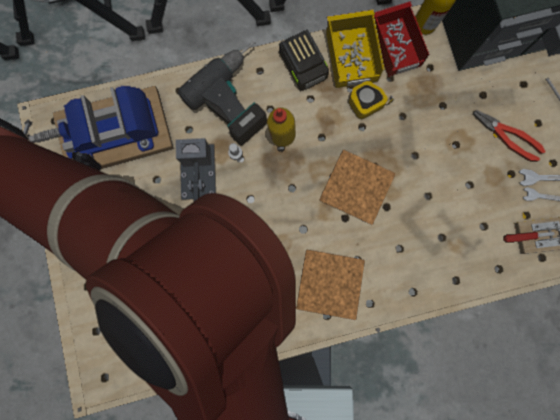

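The arm hides the pine block in this view. The grip closed at 44 mm and stayed closed through an 80 mm pull, so the block should be clear. Pressing the lever now.

```bash
python3 - <<'E'
from h import *
P=[.491,.1697]
r.command_gripper(0,40)
q=best([*P,.16],.069+np.pi/2)
r.reach([*P,.16],q); r.move_straight([*P,.065],rate=.2)
print(r.move_straight([*P,.004],rate=.05,until_force=20),r.current_eef_pos(),r.current_wrist_force())
r.move_straight([*P,.25],rate=.25)
shot('side','side1.png'); print(r.current_time())
E
python3 -c "
import cv2;i=cv2.imread('pics/side1.png')[200:340,140:330];cv2.imwrite('pics/side1c.png',cv2.resize(i,None,fx=4,fy=4,interpolation=2))"
```

```text
True [0.49139808 0.16976299 0.01213899] [-2.5413892  -0.33802174 10.99622983]
12.6167
```

View pics/side1c.png

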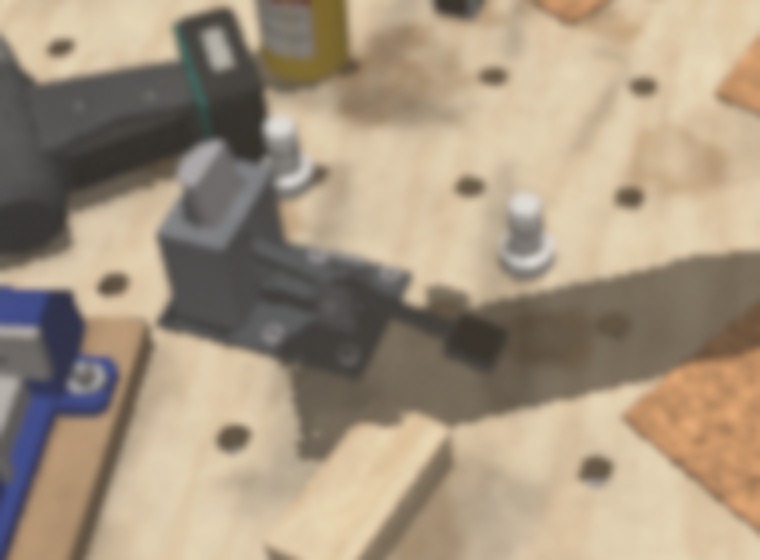

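```bash
cat >> h.py <<'E'
M=np.array([.577,-.177,.006]); TH=np.radians(27)
def place(phi,s,below=.022):
    f=np.array([np.cos(phi),np.sin(phi),0]); k=np.array([0,0,1.])
    u=np.cos(TH)*k+np.sin(TH)*f; n=np.cos(TH)*f-np.sin(TH)*k
    z=-u; y=s*n; q=R.from_matrix(np.c_[np.cross(y,z),y,z]).as_quat()
    return M-.0225*f+u*below-.009*n, q
E
python3 - <<'E'
from h import *
G=[.6405,.180]
for s,yaw in((1,.069+np.pi),(-1,.069)):   # s: flat normal = s*tool y
    q=r.inverse_kinematics([*G,.077],down(yaw)); print(s,None if q is None else np.round(q,2))
    for d in range(0,360,30):
        p,o=place(np.radians(d),s); a=r.inverse_kinematics(p,o); b=r.inverse_kinematics(p+[0,0,.2],o)
        if a is not None and b is not None: print(d,np.round(a,2),np.round(b,2))
print(np.round(r.current_q(),2))
E
```

```text
1 [-0.7   0.92  0.75  1.54 -0.72  0.97 -2.8 ]
0 [ 0.58  1.09 -0.77  1.37  0.66  1.45 -0.3 ] [ 0.6   0.89 -0.86  1.22  0.55  1.77 -0.23]
30 [ 0.55  1.09 -0.84  1.47  0.9   1.47  0.  ] [ 0.59  0.88 -0.97  1.32  0.78  1.77  0.13]
60 [ 0.56  1.07 -0.91  1.63  1.15  1.42  0.28] [ 0.62  0.85 -1.08  1.48  0.99  1.69  0.48]
90 [ 0.6   1.04 -0.95  1.81  1.39  1.3   0.56] [ 0.7   0.82 -1.19  1.66  1.17  1.54  0.84]
120 [ 0.47  0.85 -0.58  1.98  1.53  0.8   0.85] [ 0.79  0.71 -1.15  1.82  1.23  1.21  1.26]
150 [ 0.08  0.76  0.18  2.09  2.93  0.15 -0.13] [-0.41  0.56  0.94  1.94 -0.85  0.49 -2.64]
180 [ 0.46  0.76 -0.2   2.07  3.25  0.13  0.24] [ 0.51  0.43 -0.27  1.91 -0.06  0.36 -2.79]
210 [ 0.75  0.84 -0.52  1.96 -0.01  0.13 -2.17] [ 0.75  0.51 -0.5   1.81 -0.22  0.58 -2.1 ]
240 [ 0.84  0.92 -0.64  1.79  0.06  0.49 -1.72] [ 0.81  0.61 -0.59  1.64 -0.18  0.88 -1.65]
270 [ 0.8   0.98 -0.65  1.6   0.12  0.84 -1.31] [ 0.79  0.72 -0.65  1.46 -0.05  1.2  -1.3 ]
300 [ 0.72  1.04 -0.68  1.45  0.26  1.14 -0.97] [ 0.72  0.81 -0.7   1.31  0.11  1.47 -0.96]
330 [ 0.65  1.08 -0.72  1.37  0.44  1.35 -0.63]
[... 534 characters left out ...]
 0.79 -1.62]
150 [ 0.24  0.75 -0.06  2.08  2.23  0.23 -2.52] [ 0.58  0.46 -0.54  1.91  0.87  0.54 -1.09]
180 [ 0.6   0.79 -0.42  2.07  2.33  0.18 -1.94] [ 0.89  0.54 -0.85  1.9   0.69  0.47 -0.35]
210 [ 1.02  1.05 -1.04  1.95  1.32  0.47 -0.24] [ 1.1   0.72 -1.15  1.8   0.58  0.67  0.32]
240 [ 1.09  1.21 -1.23  1.78  0.96  0.78  0.65] [ 1.08  0.81 -1.15  1.64  0.36  0.93  1.01]
270 [ 1.02  1.25 -1.24  1.6   0.77  1.07  1.29] [ 1.03  0.98 -1.31  1.45  0.48  1.31  1.37]
300 [ 0.89  1.24 -1.15  1.44  0.68  1.32  1.83] [ 0.88  0.96 -1.15  1.3   0.41  1.55  1.91]
330 [-0.05  1.1   0.75  1.39 -0.66  1.42 -2.83] [-0.15  0.99  1.13  1.25 -0.7   1.84 -2.75]
[ 0.    0.44 -0.55  1.76  0.27  1.02 -2.15]
```

```bash
python3 - <<'E'
from h import *
G=[.6405,.180]; o=down(.069)
r.reach([*G,.25],o); r.command_gripper(.7,40)
r.move_straight([*G,.12],rate=.2); print(r.move_straight([*G,.077],rate=.06,until_force=6),r.current_eef_pos())
shot('side','grip.png')
r.command_gripper(0); print('w',r.current_width(),r.current_grasp_force())
r.move_straight([*G,.13],rate=.08); r.move_straight([*G,.28],rate=.25)
print('w',r.current_width(),r.current_grasp_force(),r.current_time())
p,q=place(np.pi/2,-1); r.reach(p+[0,0,.2],q)
print(r.current_eef_pos(),p,r.current_width(),r.current_time()); shot('side','held.png')
E
python3 -c "
import cv2;i=cv2.imread('pics/held.png')[60:270,180:460];cv2.imwrite('pics/heldc.png',cv2.resize(i,None,fx=2.8,fy=2.8,interpolation=2))"
```

```text
False [0.64072012 0.18032254 0.07727537]
w 0.1996566937575776 41.04918947909027
w 0.19561841896462215 40.79885300248861 18.2417
[ 0.5775613  -0.19599492  0.22906032] [ 0.577      -0.19753127  0.02968806] 0.1984428183856817 19.65
```

View pics/heldc.png

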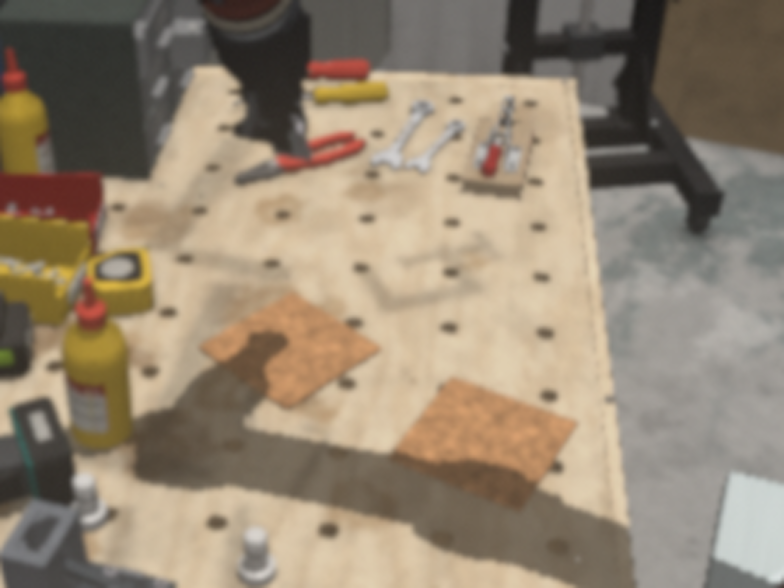

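The saddle block is held (grip width 17 mm) above the far mat at about (290,350), and the pocket is empty. Lowering it now.

```bash
python3 - <<'E'
from h import *
p,q=place(np.pi/2,-1)
r.move_straight(p+[0,0,.03],q,rate=.15)
print(r.move_straight(p-[0,0,.012],q,rate=.02,until_force=4),r.current_eef_pos()-p,r.current_wrist_force())
r.pause(.3); shot('side','touch.png'); print(r.current_width(),r.current_grasp_force())
r.command_gripper(1.0); r.pause(.5); print(r.current_width(),r.current_time())
shot('side','rel.png')
E
python3 -c "
import cv2,numpy as np
c=[cv2.resize(cv2.imread('pics/%s.png'%n)[110:220,230:360],None,fx=3,fy=3,interpolation=2) for n in('touch','rel')]
cv2.imwrite('pics/tr.png',np.hstack(c))"
```

```text
True [ 1.94413638e-05  1.19694142e-05 -2.55875399e-03] [ 0.01023828 -0.05940244  4.08904889]
0.19840430118292365 41.485593602992594
1.0012286119740945 23.975
```

View pics/tr.png

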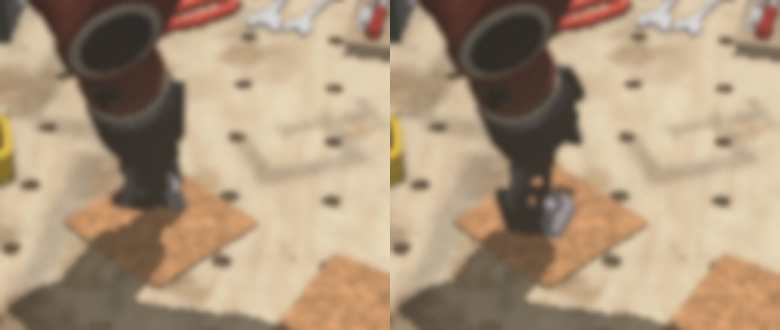

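After release the saddle block shows at about (557,212) in the composite, next to the near finger. I'll back the gripper out along its axis and look again.

```bash
python3 - <<'E'
from h import *
z=R.from_quat(r.current_tool_rot()).as_matrix()[:,2]; p=np.array(r.current_eef_pos())
print(r.move_straight(p-.03*z,rate=.05,until_force=3))
shot('side','r2.png')
print(r.move_straight(p-.20*z,rate=.2))
shot('side','r3.png'); shot('wrist','w3.png'); print(r.current_time())
E
python3 -c "
import cv2,numpy as np
c=[cv2.resize(cv2.imread('pics/%s.png'%n)[130:220,230:340],None,fx=3.5,fy=3.5,interpolation=2) for n in('r2','r3')]
w=cv2.imread('pics/w3.png'); w=cv2.resize(w,(385,285))
c=np.hstack(c); b=np.zeros((285,c.shape[1],3),np.uint8); b[:,:385]=w
cv2.imwrite('pics/tr2.png',np.vstack([c,b])[:600])"
```

```text
False
False
25.925
```

View pics/tr2.png

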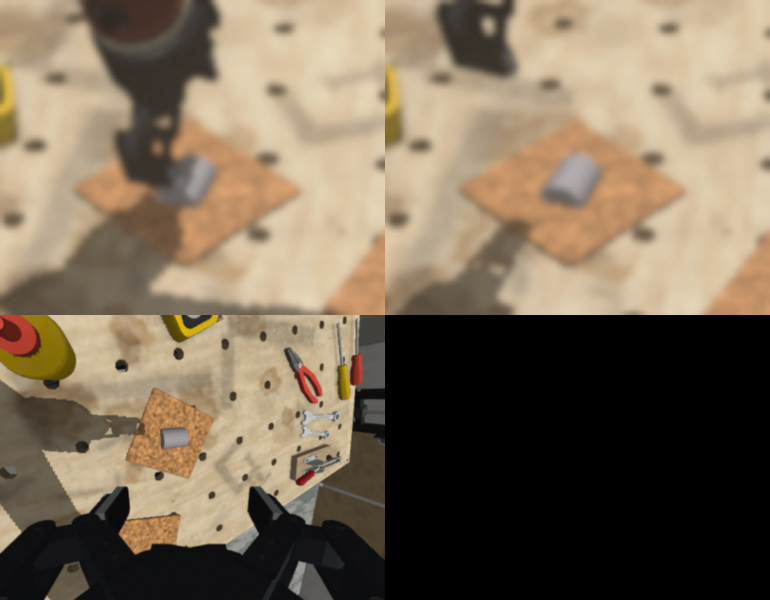

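The saddle block lies round side up near the mat's centre, at (572,180) in the composite, and the gripper is clear. Handing in.

```bash
python3 -c "
from station import r
print(r.close_job())"
```

```text
the job is handed in; nothing more can be done
None
```

The job is handed in, with no verdict returned: the pine block is out, the lever was pressed to its stop, and the last picture shows the saddle block lying round side up near the centre of the far cork mat; I never touched the dogs or the glue bottle.

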